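# Load keeper plates edge-on into a slant-slot shipping rack and snap its hold-down shut

## Robot

A 6-joint arm with a two-finger parallel gripper is mounted at the origin on the work surface. World frame = base frame: x ahead of the robot, y to its left, z up, the work surface at z = 0. Lengths are in m, angles in rad, forces in N, time in s.
With the tool pointing down it reaches from about 0.35 to 0.775 m from the base axis. Payload 5.5 kg.
Tool frame: the origin (TCP) lies at the very end of the fingers, on their centre line; the grasp point (between the pads) lies 19 mm behind it; z points along the fingers, y is the line along which they close (so a half turn about z gives the same grasp; the last joint's range is limited). The gripper opens to 85 mm and grips with 20 to 120 N. Pads are 22 mm wide; open, the fingers measure 114 mm over their backs; the gripper's body (76 mm by 85 mm) begins 54 mm behind the grasp point. The pads swing forward as they close: fully open they stand 13 mm farther back than shut.
Start: joints at [-1.257, 0.313, 0.046, 1.304, 0, 1.431], TCP at [0.252, -0.517, 0.231] pointing down, gripper open.
Joint ranges: [-2.76, 2.76], [-0.86, 1.69], [-1.03, 1.26], [-2.2, 2.34], [-1.47, 1.5], [-3.14, 3.14]. Speed limits (rad/s): [2.57, 2.57, 3.14, 3.14, 3.14, 3.14].

## Interface

Orientations are given as a unit quaternion [w, x, y, z].
In Python, from workcell import get_state, read_camera, calibration, hand_in gives the robot as it stands.
- The arm moves only by the tool drive_tool, never from a script. Its argument "deltas" is a list that holds one entry, the list of rows, each a list of 7 numbers: the closure in counts, from 0 (fully open) to 255 (shut), then the shift along the tool's x, y, z in m, then the turn, a rotation vector about the tool's x, y, z in degrees. A call has 1 to 12 rows; each row is the pose to reach, as a shift and turn from the pose commanded when the call began, along the tool's axes at that moment; what a row does not reach only later rows make up. A row lasts 1/8 s, in which the tool goes at most 62.5 mm and 10.7 degrees, less where a joint would pass 70% of its speed; a pose out of reach is approached as far as the arm can. A call with a gripper value outside its range is refused whole. The fingers move at their own pace and stop on an object; "newtons" is the grip in N (left out, the last holds). Time passes only in rows, so rows that repeat a pose let the fingers close. It gives the time, the measured TCP pose, the force, the opening and the grip force at its end, in the units of the state.
- get_state(): the state, without advancing time (a new reading comes with each control period).
- read_camera(name): name is "scene" or "side" or "wrist"; returns (picture, depth): 400x640x3 uint8, red, green, blue; 400x640 float32, m along the optical axis (not along the pixel's ray), 0 where there is no reading.
- calibration(name): a dict with "mtx" (3x3 intrinsics, pixels), "world_from_camera" (4x4, takes a point from camera to world coordinates). Camera axes: x right, y up, looking along -z (the intrinsics and any distortion apply to the point x, -y, -z); pixel columns grow to the right and rows downward; lengths in m; the calibration is good to about 2 mm. A picture is of the moment at which its call begins: read the wrist's pose just before it. calibration takes no time and is no camera call; for the wrist camera it gives the pose at the moment of the call.
- hand_in(): hands the job in; it is judged then, once.
The state is a dict: "clock": time; "joint_pos": joint angles; "qvel": joint speeds; "tau": joint torques, N m; "tcp_pos": TCP position; "orientation": TCP orientation; "wrist_force": force on the tool from outside, world axes, zero at the start; "ft_torque": the same for the moment, N m; "finger_gap": finger opening in m; "grip_force": force on a finger pad.
Only numpy, scipy, OpenCV 4.12 (cv2) and the standard library are available. Lean on these libraries where they do the work, as an engineer would, in place of code of your own. Each camera call takes 0.05 s, during which the arm holds its last target. There are 200 camera calls.

## Task

Pack the black keeper plates for shipping: turn each plate edge-on and tip it into a slanting slot of its own in the rack, any slot, until it is fully home against the foot of the slot. When every plate on the bench is loaded, swing the wire hold-down over them and press its front bar down until it clicks under the sprung catch, then stop pushing. Do not lean hard on the hold-down and do not knock over the sleeved pins standing on the bench.

Things in the scene. Friction and masses are not known exactly. Their poses are not given: they have to be found in the camera images.
- rack: fixed shipping rack: grey steel tray 220 x 376 mm with a grey plastic cradle of four slots side by side (pitch 76 mm). Origin at bench height; tray spans x -95 to +125, y -188 to +188 mm of its frame, z up; its open front (-x) faces the robot's right, the hinge side (+x) its left. Sheet sides (y +-186) 56 mm high, hinge posts there at x 97 to 123 120 mm high; two rubber-capped rests, 80 mm high, at x -60, y +-158 mm
- slot1 (a point): middle of the mouth of slot 1 (rack's frame x -27.5, y -114, z 57.5 mm). The slots slope at 45 degrees: a plate goes in long way, moving down and towards the front along (-0.707, 0, -0.707) of the rack's frame, its broad faces square to (-0.707, 0, 0.707), its 45 mm width along y. Slot: 52 mm wide in y, gap 15 mm, foot stop 46 mm below this point along the slot (x -60, z 25)
- slot2 (a point): the same for slot 2 (x -27.5, y -38, z 57.5 mm). The front lip covers the lowest 46 mm of a slot and flares outwards to 58 mm from the foot; the 24 mm wide dividers between the slots reach 70 mm, and the back slab under the plate 88 mm up from the foot
- slot3 (a point): the same for slot 3 (x -27.5, y 38, z 57.5 mm). A plate that is fully home rests on the foot stop and on the back slab, its centre 65 mm up from the foot: x -12, y of the slot, z 69 mm of the rack's frame
- slot4 (a point): the same for slot 4 (x -27.5, y 114, z 57.5 mm). The upper 42 mm of a plate that is home stand free of the cradle on all sides, 31 mm from the next plate
- hold_down (a joint): hinge of the wire hold-down, rad: 0 = shut on its rubber rests, 1.5 to 1.75 = standing open at the start, stop at 1.85. Stays where left (friction 0.3 N m). The sprung catch resists from about 0.12 down, with a peak of 12 to 18 N on the front bar near 0.09; below about 0.05 the bar is under the catch, which draws it on and holds it. A flat rubber-lined strip of the frame comes over the plates' upper ends
- hinge_mid (a point): middle of the hold-down's hinge axis, which lies along the rack's y: rack's frame x +110, y 0, z +110 mm. Two bent side arms (y +-172 mm) carry the strip and the front bar
- bar_mid (a point): middle of the hold-down's round front bar (10 mm thick, 344 mm long, along the rack's y), 172 mm from the hinge axis; shut it is at x -60, y 0, z 85 mm of the rack's frame; standing open, about 280 mm over the bench. From 30 to 130 mm to either side of this point the bar is clear of the catch and of the rests
- catch (a joint): sprung catch at the middle of the rack's front (rounded steel head 46 mm wide, y -23 to +23, x -86 to -63, up to z 112 mm of the rack's frame), rad: 0 = at rest, grows as the bar pushes its head outwards (to -x); springs back to 0 when the bar is past
- plate1: flat black steel keeper plate, 130 (its x) x 45 (its y) x 10 mm (its z), 0.3 to 0.6 kg, with two dark 15 mm bolt holes; origin at its centre; lies flat on the bench at the start (all the plates are alike; only 2 to 4 are there in a run)
- plate2: flat black steel keeper plate, 130 (its x) x 45 (its y) x 10 mm (its z), 0.3 to 0.6 kg, with two dark 15 mm bolt holes; origin at its centre; lies flat on the bench at the start (all the plates are alike; only 2 to 4 are there in a run)
- plate3: flat black steel keeper plate, 130 (its x) x 45 (its y) x 10 mm (its z), 0.3 to 0.6 kg, with two dark 15 mm bolt holes; origin at its centre; lies flat on the bench at the start (all the plates are alike; only 2 to 4 are there in a run)
- plate4: flat black steel keeper plate, 130 (its x) x 45 (its y) x 10 mm (its z), 0.3 to 0.6 kg, with two dark 15 mm bolt holes; origin at its centre; lies flat on the bench at the start (all the plates are alike; only 2 to 4 are there in a run)
- pin_a: black steel flange pin with a yellow net sleeve on its thread, standing on the bench, 60 mm across the foot, 103 mm tall, 0.9 kg; origin at the centre of its underside; a bystander
- pin_b: black steel flange pin with a yellow net sleeve on its thread, standing on the bench, 60 mm across the foot, 103 mm tall, 0.9 kg; origin at the centre of its underside; a bystander
There are look-alikes about, which are no part of the job. Leave any brown or yellow look-alike of the plate4 alone. What is shaped like the plate2 but red is not meant.

How it is judged:
By the outcome, as a careful person would: the job done as asked, in the order asked, and still so for the second after the job is handed in, with the robot touching nothing.
Of plate1, plate2, plate3, plate4 only 2 to 4 are there at a start; the rules pass over those that are not, and their reading is None.
At some moment in a run one of plate1, plate2, plate3, plate4 may be knocked a few centimetres aside while the robot is not near it.
Once in a run the grip may slacken for a moment while it holds something.
It also fails if it takes over 210 s, if anything falls off the work surface, if the arm or the gripper's body presses on something with over 40 N, if the wrist force passes 120 N, or if a joint passes its speed limit or range.

## Working session

There is one attempt and no reset: what is moved stays moved. The work goes in short steps, Python scripts to look and compute and a tool call to move; the robot and the scene stay as the last step left them, time stands still between calls to the robot, and variables do not carry over. Pictures are saved under pics/ and viewed, at most 14 in all, crops included, and the job is handed in when it is done.

Besides the shell and the picture viewer there is one more tool, called after "Call:" as name([rows], argument=value, ...), one row to a line, values as JSON. drive_tool: Moves the arm, as the interface text tells. Its arguments: {"type":"object","properties":{"deltas":{"type":"array","items":{"type":"array","items":{"type":"array","items":{"type":"number"}}}},"newtons":{"type":"number"}},"required":["deltas"]}

```bash
ls; mkdir -p pics; python3 - <<'E'
from workcell import *
import cv2,numpy as np
s=get_state();print(s)
ims=[]
for n in("scene","side"):
    p,d=read_camera(n);np.savez(f"{n}0.npz",p=p,d=d);c=calibration(n);print(n,c)
    cv2.imwrite(f"pics/{n}0.png",p[:,:,::-1])
E
```

```text
pics
{'clock': 0.0, 'joint_pos': array([-1.25657595e+00,  3.14021959e-01,  4.50003295e-02,  1.30358894e+00,
       -7.47598827e-06,  1.43120332e+00]), 'qvel': array([-6.15439585e-04,  9.06068904e-04, -1.81560715e-05, -1.23093397e-03,
        2.02020006e-04, -7.60290410e-04]), 'tau': array([-4.14792203e-04, -4.80628788e+01,  2.98531884e+01,  1.93266990e-02,
       -3.57485497e-06, -6.14897520e-07]), 'tcp_pos': array([ 0.25191585, -0.51632659,  0.23040533]), 'orientation': array([-9.03337737e-04,  9.74366540e-01,  2.24964494e-01, -8.28270827e-05]), 'wrist_force': array([ 0.6767409 , -0.35549605, -0.79393921]), 'ft_torque': array([-0.02792565, -0.03091878, -0.01120392]), 'grip_force': 0.0, 'finger_gap': 0.08530013965327779}
scene {'mtx': array([[466.95763095,   0.        , 316.61575825],
       [  0.        , 466.95763095, 200.80118982],
       [  0.        ,   0.        ,   1.        ]]), 'world_from_camera': array([[ 0.45057007, -0.58173637,  0.67717753,  1.24776723],
       [ 0.89263623,  0.30519456, -0.33174816, -0.44841062],
       [-0.01368093,  0.75394899,  0.65679049,  0.86377279],
       [ 0.        ,  0.        ,  0.        ,  1.        ]])}
side {'mtx': array([[412.28788069,   0.        , 319.66664355],
       [  0.        , 412.28788069, 202.10312373],
       [  0.        ,   0.        ,   1.        ]]), 'world_from_camera': array([[-0.74306555,  0.41799915, -0.52261869, -0.1156769 ],
       [-0.66920481, -0.45909578,  0.584291  ,  0.56077403],
       [ 0.00430111,  0.78390546,  0.62086531,  0.75851594],
       [ 0.        ,  0.        ,  0.        ,  1.        ]])}
```

View pics/scene0.png

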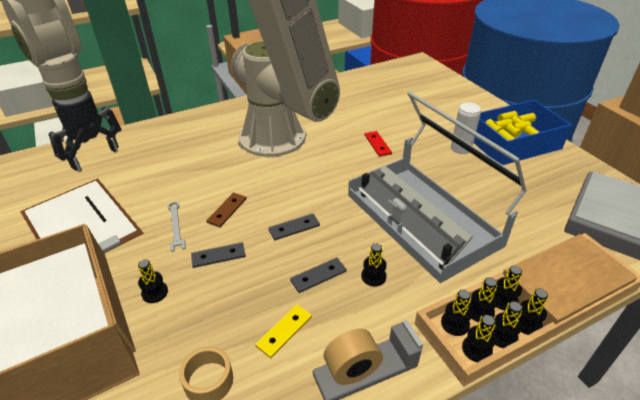

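View pics/side0.png

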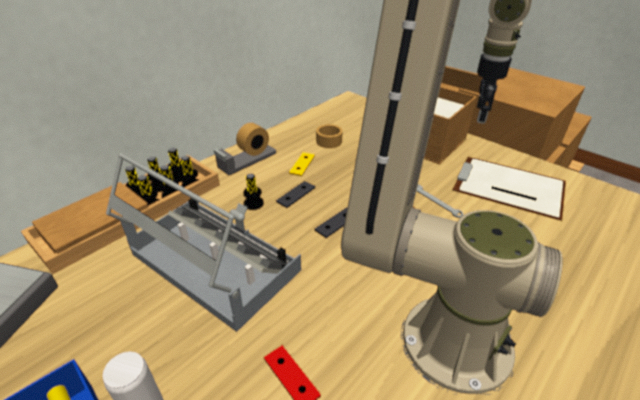

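Candidates: black plates at (294,227), (218,254) and (318,275). Look-alikes: brown (227,209), yellow (284,330) and red (377,143), which stay put. The bystander pins are at (150,280) and (375,265). Next I measure these and check a close crop.

```bash
cat > h.py <<'E'
from workcell import *
import cv2,numpy as np
from scipy.spatial.transform import Rotation as R
def cloud(d,c):
    m=c["mtx"];v,u=np.mgrid[:d.shape[0],:d.shape[1]]
    P=np.stack([(u-m[0,2])/m[0,0]*d,-(v-m[1,2])/m[1,1]*d,-d],-1)
    T=c["world_from_camera"];return P@T[:3,:3].T+T[:3,3]
def onplane(uv,z,c):
    m=c["mtx"];T=c["world_from_camera"]
    r=T[:3,:3]@np.array([(uv[0]-m[0,2])/m[0,0],-(uv[1]-m[1,2])/m[1,1],-1]);return T[:3,3]+r*(z-T[2,3])/r[2]
def proj(X,c):
    T=c["world_from_camera"];m=c["mtx"];q=(np.asarray(X)-T[:3,3])@T[:3,:3]
    return np.stack([m[0,2]+m[0,0]*q[...,0]/-q[...,2],m[1,2]+m[1,1]*q[...,1]/q[...,2]],-1)
def plates(p,d,c,show=True):
    W=cloud(d,c);hsv=cv2.cvtColor(p,cv2.COLOR_RGB2HSV)
    k=((hsv[...,2]<110)&(hsv[...,1]<90)&(W[...,2]<.03)&(W[...,2]>-.02)&(d>0)).astype(np.uint8)
    k=cv2.morphologyEx(k,cv2.MORPH_CLOSE,np.ones((3,3)))
    n,l,st,ce=cv2.connectedComponentsWithStats(k);out=[]
    for i in range(1,n):
        if st[i,4]<150: continue
        uv=np.argwhere(l==i)[:,::-1]
        Q=np.array([onplane(a,.008,c)[:2] for a in uv],np.float32)
        (cx,cy),(w,h),a=cv2.minAreaRect(Q)
        if w<h:w,h,a=h,w,a+90
        out.append((ce[i].round(),round(cx,4),round(cy,4),round(w,3),round(h,3),round((a+90)%180-90,1)))
    return out
E
python3 - <<'E'
from h import *
z=np.load("scene0.npz");c=calibration("scene")
for o in plates(z["p"],z["d"],c):print(*o)
W=cloud(z["d"],c)
for uv in((150,293),(375,278)):print("pin",onplane(uv,0.005,c))
# rack points guess
for n,uv,zz in(("restN",(446,242),.08),("restF",(365,175),.08)):print(n,onplane(uv,zz,c),W[uv[1],uv[0]])
a=cv2.resize(z["p"][80:285,330:540],None,fx=3.5,fy=2.9*1.2/1.2,interpolation=cv2.INTER_CUBIC)
cv2.imwrite("pics/rack.png",a[:,:,::-1])
b=cv2.resize(z["p"][190:310,130:400],None,fx=2.9,fy=2.9,interpolation=cv2.INTER_CUBIC)
cv2.imwrite("pics/plates.png",b[:,:,::-1])
E
```

```text
[448. 198.] 0.5198 0.2952 0.365 0.064 5.2
[418. 241.] 0.546 0.2087 0.398 0.24 5.0
[294. 227.] 0.4287 -0.1151 0.129 0.048 88.1
[606. 242.] 0.8339 0.5483 0.173 0.034 28.3
[218. 255.] 0.4328 -0.3238 0.127 0.048 78.9
[318. 275.] 0.6035 -0.1324 0.13 0.047 -87.1
[373. 278.] 0.6716 -0.0232 0.052 0.042 54.7
[155. 294.] 0.4825 -0.4887 0.054 0.043 -88.1
[454. 327.] 0.8624 0.0607 0.055 0.041 35.4
[380. 376.] 0.8893 -0.1508 0.182 0.076 -71.5
[474. 352.] 0.9297 0.0596 0.054 0.038 31.9
pin [ 0.47230977 -0.49882973  0.005     ]
pin [ 0.67243333 -0.01756933  0.005     ]
restN [0.70770895 0.14677786 0.08      ] [0.69804519 0.15742812 0.06597523]
restF [0.40541011 0.11232984 0.08      ] [0.40654053 0.11157735 0.0810518 ]
```

View pics/rack.png

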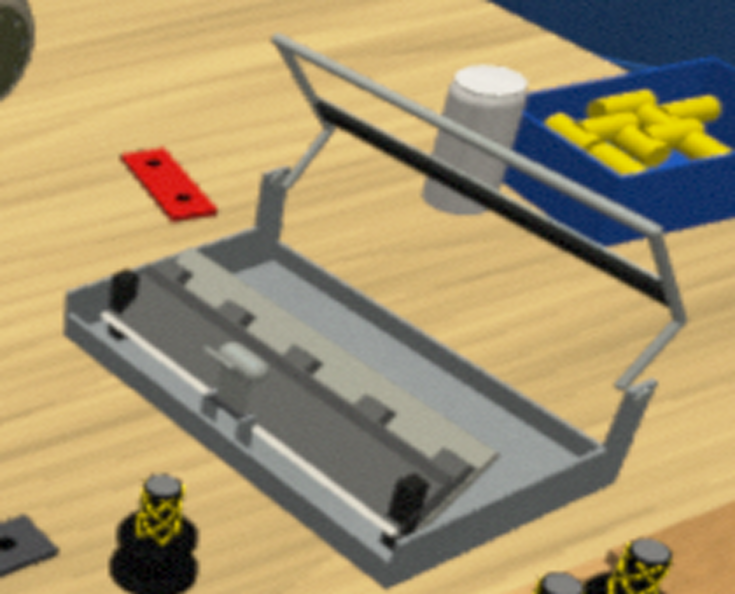

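View pics/plates.png

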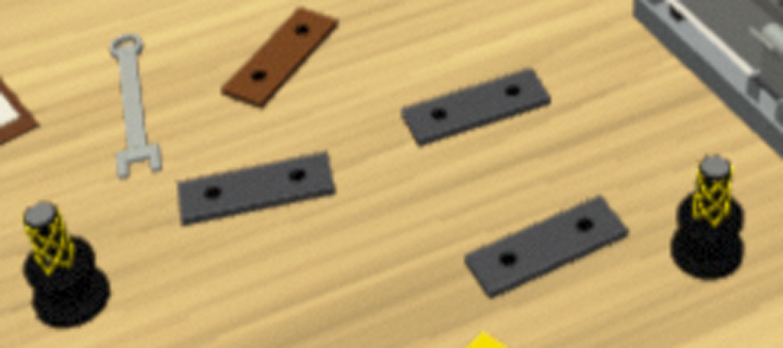

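Three black plates confirmed by the crop, with brown at its left and yellow below. In the rack crop, the black rest caps are at about px (365,175) and (447,245), the catch is at (399,205), and the hold-down is open. Now I fit the rack pose.

```bash
python3 - <<'E'
from h import *
from scipy.optimize import least_squares
z=np.load("scene0.npz");c=calibration("scene");W=cloud(z["d"],c)
f=lambda u,v:(330+u/3.5,80+v/2.9)
obs=[((-.060,.158,.08),f(124,275)),((-.06,-.158,.08),f(410,482)),((-.095,-.188,0),f(388,588)),((-.095,.188,0),f(66,332)),((.125,-.188,0),f(613,484))]
X=np.array([o[0] for o in obs]);U=np.array([o[1] for o in obs])
def tw(q,X):
    Rm=R.from_euler('z',q[2]).as_matrix();return X@Rm.T+[q[0],q[1],0]
r=least_squares(lambda q:(proj(tw(q,X),c)-U).ravel(),[.556,.19,1.57],loss="soft_l1")
q=r.x;print(q,np.degrees(q[2]));print((proj(tw(q,X),c)-U).round(1))
np.save("rack.npy",q)
# depth points in rack frame
Rm=R.from_euler('z',q[2]).as_matrix();L=(W-[q[0],q[1],0])@Rm
def med(k,n):print(n,k.sum(),np.median(L[k],0).round(4),L[k].min(0).round(4),L[k].max(0).round(4))
ok=z["d"]>0
x,y,zz=L[...,0],L[...,1],L[...,2]
med(ok&(abs(zz-.056)<.006)&(y<-.17)&(y>-.2)&(x<.09)&(x>-.09),"near side top")
med(ok&(abs(zz-.05)<.012)&(y>.17)&(y<.2)&(x<.09)&(x>-.09),"far side top")
for s in(1,-1):
  med(ok&(abs(zz-.08)<.004)&(abs(x+.06)<.02)&(abs(y-s*.158)<.02),"rest")
  med(ok&(abs(zz-.118)<.005)&(abs(x-.11)<.025)&(abs(y-s*.186)<.02),"post")
med(ok&(zz>.2)&(abs(x-.1)<.15)&(abs(y)<.15),"bar")
med(ok&(zz>.14)&(zz<.25)&(abs(x-.1)<.1)&(abs(y)<.15),"strip")
k=ok&(abs(y)<.14)&(x>-.03)&(x<-.0)&(zz>.03)
med(ok&(zz>.09)&(zz<.12)&(abs(y)<.05)&(x<-.04),"catch")
w=calibration("wrist");s=get_state();T=R.from_quat(s["orientation"][[1,2,3,0]]).as_matrix()
print("wristcam in tool",((w["world_from_camera"][:3,3]-s["tcp_pos"])@T).round(3),(T.T@w["world_from_camera"][:3,:3]).round(2))
# canvas overlay
p=z["p"].copy();p=cv2.resize(p,None,fx=3,fy=3)
def line(a,b,col=(255,0,255)):
    P=proj(tw(q,np.array([a,b])),c)*3+1;cv2.line(p,tuple(P[0].astype(int).tolist()),tuple(P[1].astype(int).tolist()),col,1,cv2.LINE_AA)
for a,b in(((-.095,-.188,0),(-.095,.188,0)),((-.095,-.188,0),(.125,-.188,0)),((-.095,-.188,.056),(.1,-.188,.056)),((-.095,.188,.056),(.1,.188,.056)),((.125,-.188,0),(.125,.188,0))):line(a,b)
for yy in(-.114,-.038,.038,.114):
  for dy in(-.026,.026):
    e=np.array([-.06,yy+dy,.025])
    line(e+[.0325,0,.0325],e+np.array([.7071,0,.7071])*.088,(0,255,0))
for yy in(-.158,.158):line((-.06,yy,.08),(-.06,yy,.03),(255,255,0))
line((-.063,-.023,.112),(-.063,.023,.112),(255,0,0))
cv2.imwrite("pics/fit.png",p[80*3+60:860,1020:1620,::-1])
E
```

```text
[0.55672941 0.1891734  1.65351619] 94.73949919092074
[[ 0.6 -0.5]
 [ 0.5 -0.4]
 [-1.1  0.6]
 [-0.6  0.7]
 [ 0.3 -0.4]]
near side top 198 [-0.0024 -0.1868  0.0565] [-0.0891 -0.1894  0.0501] [ 0.0876 -0.1824  0.0608]
far side top 182 [0.0085 0.1855 0.0519] [-0.0896  0.1809  0.038 ] [0.0892 0.1915 0.0605]
rest 30 [-0.0646  0.155   0.0801] [-0.0731  0.1494  0.0763] [-0.0549  0.1658  0.084 ]
post 46 [0.1064 0.1829 0.1184] [0.092  0.169  0.1137] [0.121  0.1907 0.1225]
rest 46 [-0.0627 -0.1602  0.0812] [-0.0699 -0.1668  0.0765] [-0.0528 -0.1488  0.0835]
post 61 [ 0.1081 -0.1846  0.1185] [ 0.0949 -0.1906  0.1131] [ 0.1236 -0.167   0.1224]
bar 880 [ 0.0745 -0.0193  0.2786] [ 0.0657 -0.1499  0.2001] [0.1284 0.1491 0.2871]
strip 744 [ 0.1236 -0.0186  0.2006] [ 0.1143 -0.1499  0.1775] [0.1368 0.1498 0.2092]
catch 1663 [-0.8398 -0.0403  0.1055] [-0.959  -0.0456  0.09  ] [-0.0668  0.0489  0.12  ]
wristcam in tool [ 0.082  0.001 -0.143] [[-0.    0.95  0.32]
 [ 1.    0.    0.  ]
 [ 0.    0.32 -0.95]]
```

View pics/fit.png

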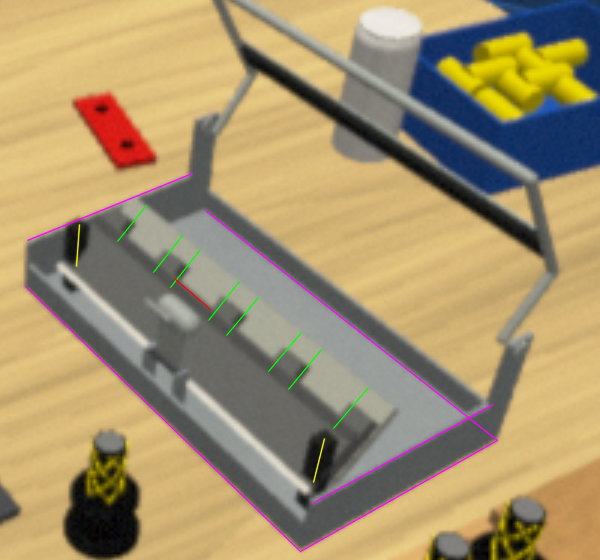

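The rack fit is within about 1 mm: the overlay lines match the tray edges, dividers and rests. Now a planning helper, which also gives the first pick (left plate, px 218,255).

```bash
cat >> h.py <<'E'
q=np.load("rack.npy");RR=R.from_euler('z',q[2]).as_matrix()
def tool(u,n):
    u=np.array(u,float);n=np.array(n,float);return np.stack([u,np.cross(-n,u),-n],1)
def now():
    s=get_state();return s["tcp_pos"],R.from_quat(s["orientation"][[1,2,3,0]]).as_matrix(),s
def row(P,M,tag=""):
    p,A,s=now();d=A.T@(np.asarray(P)-p);w=R.from_matrix(A.T@M).as_rotvec(degrees=True)
    print(tag,d.round(4).tolist(),w.round(2).tolist())
def pick(x,y,a,z,off=.043):
    a=np.radians(a%180);u=np.array([np.cos(a),np.sin(a),0]);return np.array([x,y,0])+off*u+[0,0,z],tool(u,[0,0,1])
S2=.5**.5
def slot(k,along,nrm,off,zt,dy=0.):
    """TCP pose so that plate is `along` m short of home, nrm m off the slab. plate centre in tool frame = (-off,0,zt)"""
    u=np.array([S2,0,S2]);n=np.array([-S2,0,S2]);yk={1:-.114,2:-.038,3:.038,4:.114}[k]+dy
    c=np.array([-.012,yk,.069])+along*u+nrm*n
    M=tool(u,n);P=c-M@np.array([-off,0,zt]);return RR@P+[q[0],q[1],0],RR@M
E
python3 - <<'E'
from h import *
row(*pick(.4328,-.3238,78.9,.12),"hover")
row(*pick(.4328,-.3238,78.9,0),"down")
E
```

```text
hover [0.2729, -0.1279, 0.1108] [-0.08, -0.06, -52.9]
down [0.2729, -0.1277, 0.2308] [-0.08, -0.06, -52.9]
```

Call:
drive_tool([
  [[0,0.273,-0.128,0.11,0,0,-52.9],[0,0.273,-0.128,0.11,0,0,-52.9],[0,0.273,-0.128,0.11,0,0,-52.9],[0,0.273,-0.128,0.11,0,0,-52.9],[0,0.273,-0.128,0.11,0,0,-52.9],[0,0.273,-0.128,0.11,0,0,-52.9],[0,0.273,-0.128,0.11,0,0,-52.9],[0,0.273,-0.128,0.11,0,0,-52.9],[0,0.273,-0.128,0.11,0,0,-52.9],[0,0.273,-0.128,0.11,0,0,-52.9]],
], newtons=120)

```text
clock: 1.35
tcp_pos: [0.441, -0.2832, 0.1217]
orientation: [0.0, 0.773, 0.635, 0.0]
wrist_force: [0.1, -0.7, -0.5]
finger_gap: 0.0853
grip_force: 0.0
```

```bash
python3 - <<'E'
from h import *
p,d=read_camera("wrist");c=calibration("wrist")
for o in plates(p,d,c):print(*o)
cv2.imwrite("pics/w1.png",p[:,:,::-1])
row(*pick(.4328,-.3238,78.9,.0),"down")
E
```

```text
[273.  43.] 0.4258 -0.1477 0.068 0.045 87.4
[492.  32.] 0.6034 -0.1723 0.052 0.049 -87.2
[322. 228.] 0.4309 -0.3256 0.131 0.045 78.8
[262. 309.] 0.3403 -0.4026 0.057 0.04 -11.2
[142. 306.] 0.2153 -0.374 0.067 0.019 -11.2
down [0.0014, -0.0003, 0.1216] [0.03, 0.02, -0.09]
```

View pics/w1.png

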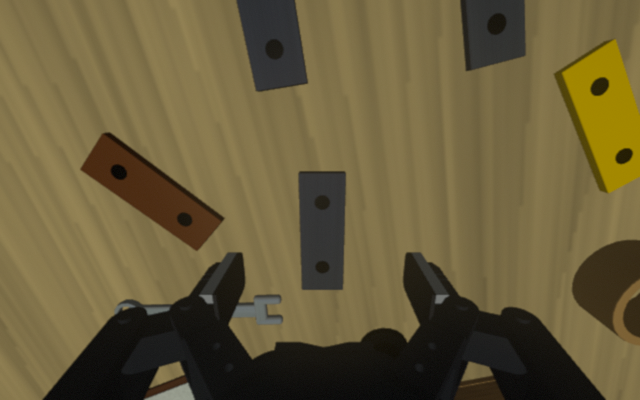

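Wrist view: the black plate is centred between the open fingers at (322,228); brown is left at (150,190) and yellow right at (605,120). I descend on the black one.

```bash
python3 - <<'E'
from h import *
row(*pick(.4309,-.3256,78.8,.0),"down")
E
```

```text
down [-0.0007, -0.0017, 0.1216] [0.03, 0.02, 0.01]
```

Call:
drive_tool([
  [[0,-0.001,-0.002,0.06,0,0,0],[0,-0.001,-0.002,0.1,0,0,0],[0,-0.001,-0.002,0.12,0,0,0],[0,-0.001,-0.002,0.12,0,0,0],[255,-0.001,-0.002,0.12,0,0,0],[255,-0.001,-0.002,0.12,0,0,0],[255,-0.001,-0.002,0.12,0,0,0],[255,-0.001,-0.002,0.12,0,0,0],[255,-0.001,-0.002,0.12,0,0,0]],
], newtons=120)

```text
clock: 2.52
tcp_pos: [0.4399, -0.2835, 0.0035]
orientation: [0.001, 0.772, 0.635, 0.0]
wrist_force: [-2.6, 1.5, 10.4]
finger_gap: 0.0403
grip_force: 119.8
```

Call:
drive_tool([
  [[255,0,0,-0.03,0,0,0],[255,0,0,-0.06,0,0,0],[255,0,0,-0.1,0,0,0],[255,0,0,-0.15,0,0,0],[255,0,0,-0.15,0,0,0]],
])

```text
clock: 3.15
tcp_pos: [0.4413, -0.2844, 0.1554]
orientation: [0.004, 0.772, 0.635, 0.001]
wrist_force: [0.7, -0.9, -6.5]
finger_gap: 0.0406
grip_force: 122.1
```

```bash
python3 - <<'E'
from h import *
ims=[]
for n in("wrist","scene"):
    p,d=read_camera(n);ims.append(p);np.savez(n+"1.npz",p=p,d=d,T=calibration(n)["world_from_camera"])
c=calibration("scene");P,M,s=now();u,v=proj(P,c).astype(int)
a=cv2.resize(ims[1][max(0,v-80):v+80,max(0,u-100):u+100],None,fx=2,fy=2)
b=cv2.resize(ims[0],(400,250));w=np.zeros((570,400,3),np.uint8);w[:a.shape[0],:a.shape[1]]=a;w[320:]=b
cv2.imwrite("pics/l1.png",w[:,:,::-1]);print(s["finger_gap"],s["wrist_force"])
E
```

```text
0.04065990218713505 [ 0.1893324   0.56399105 -6.17352165]
```

View pics/l1.png

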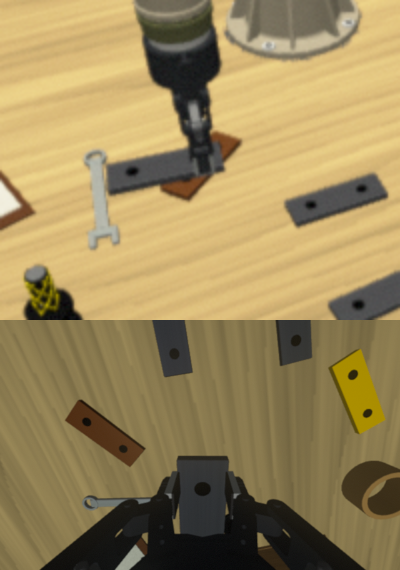

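Plate held near level: upper crop at (165,165), wrist view at (203,490). I measure its pose in the tool frame.

```bash
cat >> h.py <<'E'
def held(n,p=None,d=None,T=None):
    P,M,s=now()
    if p is None: T=calibration(n)["world_from_camera"];p,d=read_camera(n)
    c=dict(mtx=calibration(n)["mtx"],world_from_camera=T)
    L=(cloud(d,c)-P)@M;hsv=cv2.cvtColor(p,cv2.COLOR_RGB2HSV)
    k=(d>0)&(abs(L[...,1])<.019)&(L[...,0]>-.13)&(L[...,0]<.05)&(abs(L[...,2]+.008)<.035)&(hsv[...,2]<110)&(hsv[...,1]<90)
    k[:]=cv2.erode(k.astype(np.uint8),np.ones((3,3)));Q=L[k]
    for a in np.arange(-.13,.05,.02):
        m=(Q[:,0]>a)&(Q[:,0]<=a+.02)
        if m.sum()>8:print(n,"x",round(a+.01,2),m.sum(),"z",Q[m,2].mean().round(4),"y",np.percentile(Q[m,1],[2,98]).round(4))
    if len(Q):print("xr",np.percentile(Q[:,0],[1,99]).round(4))
E
python3 - <<'E'
from h import *
for n in("wrist","scene"):
    z=np.load(n+"1.npz");held(n,z["p"],z["d"],z["T"])
E
```

```text
wrist x -0.06 885 z -0.0068 y [-0.0175  0.0174]
wrist x -0.04 1501 z -0.0074 y [-0.0176  0.0176]
wrist x -0.02 1629 z -0.0081 y [-0.0178  0.0177]
wrist x 0.0 1781 z -0.0098 y [-0.0187  0.0177]
wrist x 0.02 1546 z -0.0087 y [-0.0176  0.0176]
xr [-0.0615  0.0213]
scene x -0.1 48 z -0.0059 y [-0.0132  0.0149]
scene x -0.08 52 z -0.0065 y [-0.0136  0.0129]
scene x -0.06 55 z -0.0073 y [-0.013   0.0136]
scene x -0.04 74 z -0.0083 y [-0.0144  0.0153]
scene x -0.02 58 z -0.0087 y [-0.0114  0.0141]
scene x 0.02 11 z -0.0097 y [-0.0111  0.012 ]
xr [-0.1017  0.019 ]
```

```bash
cat >> h.py <<'E'
def slota(k,along,nrm,off,zt,alpha,dy=0.):
    u=np.array([S2,0,S2]);n=np.array([-S2,0,S2]);yk={1:-.114,2:-.038,3:.038,4:.114}[k]+dy
    c=np.array([-.012,yk,.069])+along*u+nrm*n
    M=tool(u,n)@R.from_euler('y',-alpha).as_matrix();P=c-M@np.array([-off,0,zt]);return RR@P+[q[0],q[1],0],RR@M
E
python3 - <<'E'
from h import *
row(*slota(4,.08,.08,.043,-.003,.032),"pre")
E
```

```text
pre [0.4749, -0.0906, -0.0583] [5.96, 42.87, -15.08]
```

Call:
drive_tool([
  [[255,0.03,-0.01,-0.06,0,0,0],[255,0.1,-0.02,-0.08,1,8,-3],[255,0.15,-0.03,-0.08,2,16,-6],[255,0.2,-0.04,-0.08,3,24,-9],[255,0.26,-0.05,-0.08,4,32,-12],[255,0.31,-0.06,-0.07,5,40,-14],[255,0.36,-0.07,-0.06,6,42.9,-15.1],[255,0.42,-0.08,-0.058,6,42.9,-15.1],[255,0.475,-0.0906,-0.058,6,42.9,-15.1],[255,0.475,-0.0906,-0.058,6,42.9,-15.1],[255,0.475,-0.0906,-0.058,6,42.9,-15.1]],
])

```text
clock: 4.62
tcp_pos: [0.4405, 0.201, 0.2077]
orientation: [-0.272, 0.63, 0.685, 0.248]
wrist_force: [0.8, -1.2, -6.5]
finger_gap: 0.0403
grip_force: 124.1
```

```bash
python3 - <<'E'
from h import *
P,M,s=now();print(s["joint_pos"].round(2))
p,d=read_camera("wrist");cv2.imwrite("pics/w2.png",p[:,:,::-1]);T=calibration("wrist")["world_from_camera"]
held("wrist",p,d,T)
held("scene")
row(*slota(4,.08,.08,.043,-.003,.032),"pre")
row(*slota(4,.06,.003,.043,-.003,.032),"mouth")
E
```

```text
[-0.18  0.22 -0.36  1.24  0.72  1.21]
wrist x -0.06 685 z -0.0058 y [-0.0173  0.0173]
wrist x -0.04 1573 z -0.0062 y [-0.0176  0.0176]
wrist x -0.02 1684 z -0.0067 y [-0.0175  0.0176]
wrist x 0.0 1854 z -0.0072 y [-0.0177  0.0177]
wrist x 0.02 1771 z -0.0067 y [-0.0176  0.0176]
xr [-0.0594  0.0225]
scene x -0.1 36 z -0.0039 y [-0.0137  0.013 ]
scene x -0.08 48 z -0.0043 y [-0.0151  0.015 ]
scene x -0.06 69 z -0.0053 y [-0.0134  0.0153]
scene x -0.04 72 z -0.0057 y [-0.0135  0.0152]
scene x -0.02 63 z -0.0055 y [-0.014   0.0129]
xr [-0.0997 -0.0126]
pre [0.0016, -0.0002, -0.0] [-0.07, 0.02, -0.11]
mouth [-0.0159, -0.0001, 0.0776] [-0.07, 0.02, -0.11]
```

View pics/w2.png

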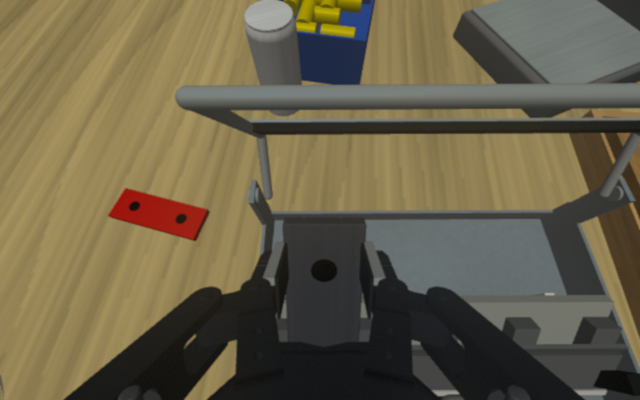

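The wrist view shows the plate level in the fingers (324,270), with the rack and open hold-down behind it and the slot dividers at the lower right. I go to the mouth of slot 4.

```bash
python3 - <<'E'
from h import *
row(*slota(4,.062,.003,.043,-.0015,.02),"mouth")
row(*slota(4,.02,.002,.043,-.0015,.02),"mid")
E
```

```text
mouth [-0.0138, -0.0001, 0.0755] [-0.07, 0.71, -0.11]
mid [-0.0558, 0.0, 0.0779] [-0.07, 0.71, -0.11]
```

Call:
drive_tool([
  [[255,-0.005,0,0.03,0,0.7,0],[255,-0.01,0,0.055,0,0.7,0],[255,-0.0138,0,0.0755,0,0.7,0],[255,-0.0138,0,0.0755,0,0.7,0],[255,-0.025,0,0.076,0,0.7,0],[255,-0.035,0,0.077,0,0.7,0],[255,-0.035,0,0.077,0,0.7,0]],
])

```text
clock: 5.6
tcp_pos: [0.4401, 0.2265, 0.1287]
orientation: [-0.275, 0.629, 0.682, 0.253]
wrist_force: [0.5, -2.7, -5.1]
finger_gap: 0.0403
grip_force: 124.4
```

```bash
python3 - <<'E'
from h import *
held("wrist");held("scene")
row(*slota(4,.002,.002,.043,-.0015,.02),"deep")
E
```

```text
wrist x -0.06 636 z -0.007 y [-0.0176  0.0177]
wrist x -0.04 1542 z -0.0071 y [-0.0177  0.0175]
wrist x -0.02 1737 z -0.0072 y [-0.0176  0.0175]
wrist x 0.0 2013 z -0.0072 y [-0.0177  0.0175]
wrist x 0.02 1752 z -0.0065 y [-0.0175  0.0176]
xr [-0.0581  0.0225]
scene x -0.12 50 z -0.0179 y [-0.0133  0.0142]
scene x -0.1 59 z -0.0165 y [-0.0159  0.0139]
scene x -0.08 46 z -0.006 y [-0.0156  0.0124]
scene x -0.06 65 z -0.0058 y [-0.0156  0.0136]
scene x -0.04 65 z -0.0063 y [-0.0145  0.0134]
scene x -0.02 51 z -0.0061 y [-0.0138  0.0132]
xr [-0.1251 -0.0148]
deep [-0.0396, -0.0007, 0.0016] [0.01, 0.01, -0.03]
```

Call:
drive_tool([
  [[255,-0.015,0,0.0005,0,0,0],[255,-0.03,-0.0005,0.001,0,0,0],[255,-0.036,-0.0005,0.0015,0,0,0],[255,-0.039,-0.0005,0.0015,0,0,0],[255,-0.041,-0.0005,0.0015,0,0,0],[255,-0.041,-0.0005,0.0015,0,0,0]],
])

```text
clock: 6.45
tcp_pos: [0.4428, 0.1991, 0.1011]
orientation: [-0.275, 0.628, 0.682, 0.255]
wrist_force: [-0.6, -4.0, 11.1]
finger_gap: 0.0403
grip_force: 126.2
```

```bash
python3 - <<'E'
from h import *
row(*slota(4,.0,.0,.043,-.0015,.02),"home")
held("wrist")
E
```

```text
home [-0.0018, -0.0013, 0.0029] [0.15, -0.17, 0.04]
wrist x -0.06 571 z -0.0085 y [-0.0175  0.0175]
wrist x -0.04 1595 z -0.0082 y [-0.0175  0.0173]
wrist x -0.02 1774 z -0.0077 y [-0.0177  0.0174]
wrist x 0.0 2020 z -0.0073 y [-0.0177  0.0176]
wrist x 0.02 1704 z -0.0062 y [-0.0176  0.0176]
xr [-0.0566  0.0225]
```

Call:
drive_tool([
  [[100,0,0,0,0,0,0],[100,0,0,0,0,0,0],[100,0,0,0,0,0,0],[100,0,0,0,0,0,0]],
])

```text
clock: 7.0
tcp_pos: [0.4411, 0.1995, 0.0995]
orientation: [-0.275, 0.628, 0.683, 0.253]
wrist_force: [-0.2, 0.5, -0.6]
finger_gap: 0.0519
grip_force: 0.0
```

```bash
python3 - <<'E'
from h import *
held("wrist")
E
```

```text
wrist x -0.06 541 z -0.0089 y [-0.0174  0.0174]
wrist x -0.04 1578 z -0.0092 y [-0.0176  0.0176]
wrist x -0.02 1750 z -0.0096 y [-0.0177  0.0176]
wrist x 0.0 2032 z -0.01 y [-0.0177  0.0176]
wrist x 0.02 1325 z -0.0091 y [-0.0177  0.0176]
xr [-0.0563  0.0184]
```

Call:
drive_tool([
  [[100,0,0,-0.03,0,0,0],[100,0,0,-0.08,0,0,0],[60,0,0,-0.14,0,-10,0],[0,-0.03,0,-0.2,0,-20,0],[0,-0.06,0,-0.24,0,-30,0],[0,-0.06,0,-0.24,0,-40,0],[0,-0.06,0,-0.24,0,-44,0]],
])

```text
clock: 7.92
tcp_pos: [0.459, -0.0092, 0.2322]
orientation: [0.003, 0.677, 0.736, -0.001]
wrist_force: [0.6, 0.4, -0.2]
finger_gap: 0.0854
grip_force: 0.0
```

```bash
cat >> h.py <<'E'
def inslot(n="scene"):
    p,d=read_camera(n);c=calibration(n);L=(cloud(d,c)-[q[0],q[1],0])@RR
    hsv=cv2.cvtColor(p,cv2.COLOR_RGB2HSV)
    a=(L[...,0]+.06)*S2+(L[...,2]-.025)*S2; nn=-(L[...,0]+.012)*S2+(L[...,2]-.069)*S2
    for k,yk in((1,-.114),(2,-.038),(3,.038),(4,.114)):
        m=(d>0)&(abs(L[...,1]-yk)<.035)&(a>.09)&(a<.2)&(abs(nn)<.02)&(hsv[...,2]<110)
        if m.sum()>20:print("slot",k,m.sum(),"top a",np.percentile(a[m],[95,99]).round(4),"y",np.percentile(L[...,1][m],[2,98]).round(4),"nrm",np.median(nn[m]).round(4))
    return p,d,c
E
python3 - <<'E'
from h import *
p,d,c=inslot()
for o in plates(p,d,c):
    if o[3]<.15 and o[3]>.1: print(*o)
print(now()[0])
row(*pick(.4268,-.1169,88.1,.1),"hoverA")
E
```

```text
slot 4 223 top a [0.1272 0.1292] y [0.0903 0.1339] nrm 0.0075
[293. 227.] 0.429 -0.1153 0.129 0.048 87.9
[318. 275.] 0.6035 -0.1322 0.13 0.048 -87.1
[ 0.45851254 -0.00812962  0.23192077]
hoverA [-0.0622, -0.036, 0.1322] [0.11, 0.33, 6.78]
```

Slot 4's plate is home (top end 129 mm from the foot, against 130 expected). Next is plate A at (293,227).

Call:
drive_tool([
  [[0,-0.04,-0.025,0.05,0,0.3,6.8],[0,-0.062,-0.036,0.11,0,0.3,6.8],[0,-0.062,-0.036,0.14,0,0.3,6.8],[0,-0.062,-0.036,0.14,0,0.3,6.8],[0,-0.062,-0.036,0.14,0,0.3,6.8]],
])

```text
clock: 8.6
tcp_pos: [0.4289, -0.0747, 0.0924]
orientation: [-0.001, 0.719, 0.695, 0.001]
wrist_force: [0.1, 0.3, -0.3]
finger_gap: 0.0852
grip_force: 0.0
```

```bash
python3 - <<'E'
from h import *
p,d=read_camera("wrist");c=calibration("wrist")
for o in plates(p,d,c):
    if o[3]<.15 and o[3]>.1: print(*o)
row(*pick(.4268,-.1169,88,.004),"A")
E
```

```text
[323. 241.] 0.4279 -0.1174 0.132 0.045 87.5
[512. 248.] 0.6024 -0.1329 0.13 0.051 -87.5
A [0.0006, -0.0014, 0.0889] [0.12, -0.15, -0.0]
```

Call:
drive_tool([
  [[0,0,0,0.04,0,0,0.4],[0,0,0,0.07,0,0,0.4],[0,0,0,0.0885,0,0,0.4],[0,0,0,0.0885,0,0,0.4],[255,0,0,0.0885,0,0,0.4],[255,0,0,0.0885,0,0,0.4],[255,0,0,0.0885,0,0,0.4],[255,0,0,0.0885,0,0,0.4],[255,0,0,0.06,0,0,0.4],[255,0,0,0.02,0,0,0.4],[255,0,0,-0.05,0,0,0.4],[255,0,0,-0.06,0,0,0.4]],
], newtons=120)

```text
clock: 10.15
tcp_pos: [0.43, -0.0753, 0.1553]
orientation: [0.002, 0.722, 0.692, 0.002]
wrist_force: [1.1, 0.3, -3.4]
finger_gap: 0.0395
grip_force: 121.8
```

```bash
python3 - <<'E'
from h import *
held("wrist");held("scene")
row(*slota(1,.08,.08,.043,-.0015,.02),"pre1")
row(*slota(2,.08,.08,.043,-.0015,.02),"pre2")
E
```

```text
wrist x -0.06 890 z -0.0039 y [-0.0173  0.0173]
wrist x -0.04 1495 z -0.0044 y [-0.0176  0.0176]
wrist x -0.02 1661 z -0.0049 y [-0.0175  0.0177]
wrist x 0.0 1620 z -0.0055 y [-0.0175  0.0177]
wrist x 0.02 1654 z -0.0054 y [-0.0176  0.0176]
xr [-0.0617  0.0229]
scene x -0.1 42 z -0.0042 y [-0.0127  0.013 ]
scene x -0.08 47 z -0.0047 y [-0.0124  0.0171]
scene x -0.06 60 z -0.0054 y [-0.0121  0.0137]
scene x -0.04 58 z -0.0056 y [-0.0122  0.0134]
scene x -0.02 52 z -0.0057 y [-0.0135  0.0145]
xr [-0.102  -0.0071]
pre1 [0.3037, 0.2267, -0.0555] [3.0, 43.72, -6.71]
pre2 [0.2942, 0.1513, -0.0558] [3.0, 43.72, -6.71]
```

Call:
drive_tool([
  [[255,0.03,0.02,-0.06,0,0,0],[255,0.08,0.045,-0.09,0.7,9,-2],[255,0.12,0.07,-0.09,1.2,18,-3],[255,0.17,0.09,-0.09,1.8,27,-4.5],[255,0.21,0.11,-0.08,2.4,36,-6],[255,0.25,0.13,-0.07,3,43.7,-6.7],[255,0.294,0.151,-0.056,3,43.7,-6.7],[255,0.294,0.151,-0.056,3,43.7,-6.7],[255,0.294,0.151,-0.056,3,43.7,-6.7]],
])

```text
clock: 11.38
tcp_pos: [0.5904, 0.2125, 0.2064]
orientation: [-0.278, 0.629, 0.682, 0.25]
wrist_force: [0.6, -0.5, -3.2]
finger_gap: 0.0394
grip_force: 122.8
```

```bash
python3 - <<'E'
from h import *
held("wrist");held("scene")
row(*slota(2,.062,.003,.043,-.001,.015),"mouth")
row(*slota(2,.04,.003,.043,-.001,.015),"in")
E
```

```text
wrist x -0.06 788 z -0.0047 y [-0.0174  0.0173]
wrist x -0.04 1499 z -0.005 y [-0.0175  0.0176]
wrist x -0.02 1719 z -0.0054 y [-0.0176  0.0176]
wrist x 0.0 1973 z -0.0058 y [-0.0176  0.0177]
wrist x 0.02 1772 z -0.0053 y [-0.0176  0.0176]
xr [-0.0603  0.0233]
scene x -0.1 40 z -0.0033 y [-0.0136  0.0142]
scene x -0.08 52 z -0.0031 y [-0.0144  0.0138]
scene x -0.06 92 z -0.0037 y [-0.0145  0.0152]
scene x -0.04 91 z -0.0043 y [-0.0157  0.0149]
scene x -0.02 81 z -0.004 y [-0.0139  0.0144]
xr [-0.0998 -0.0128]
mouth [-0.0141, 0.0023, 0.0745] [-0.21, 0.21, -0.27]
in [-0.0361, 0.0024, 0.075] [-0.21, 0.21, -0.27]
```

Call:
drive_tool([
  [[255,-0.005,0.001,0.03,0,0.2,0],[255,-0.01,0.0023,0.055,-0.2,0.2,-0.3],[255,-0.0138,0.0023,0.074,-0.2,0.2,-0.3],[255,-0.0138,0.0023,0.074,-0.2,0.2,-0.3],[255,-0.025,0.0023,0.074,-0.2,0.2,-0.3],[255,-0.036,0.0023,0.074,-0.2,0.2,-0.3],[255,-0.036,0.0023,0.074,-0.2,0.2,-0.3]],
])

```text
clock: 12.35
tcp_pos: [0.5914, 0.2366, 0.1291]
orientation: [-0.276, 0.628, 0.682, 0.255]
wrist_force: [-0.7, -0.0, -2.9]
finger_gap: 0.0396
grip_force: 122.8
```

```bash
python3 - <<'E'
from h import *
held("scene")
row(*slota(2,.0,.0015,.043,-.001,.015),"deep")
E
```

```text
scene x -0.12 18 z -0.0161 y [-0.0127  0.0113]
scene x -0.1 70 z -0.016 y [-0.013   0.0145]
scene x -0.08 65 z -0.0035 y [-0.0154  0.0138]
scene x -0.06 77 z -0.004 y [-0.0158  0.014 ]
scene x -0.04 85 z -0.004 y [-0.0143  0.014 ]
scene x -0.02 68 z -0.0046 y [-0.0137  0.0162]
xr [-0.123  -0.0149]
deep [-0.04, -0.0006, 0.0033] [0.04, -0.02, 0.0]
```

Call:
drive_tool([
  [[255,-0.015,0,0.0005,0,0,0],[255,-0.03,-0.0005,0.001,0,0,0],[255,-0.036,-0.0005,0.0015,0,0,0],[255,-0.039,-0.0005,0.002,0,0,0],[255,-0.0415,-0.0005,0.002,0,0,0],[255,-0.0415,-0.0005,0.002,0,0,0]],
])

```text
clock: 13.15
tcp_pos: [0.594, 0.2094, 0.1005]
orientation: [-0.276, 0.627, 0.682, 0.256]
wrist_force: [-0.3, -3.4, 5.3]
finger_gap: 0.0396
grip_force: 124.2
```

```bash
python3 - <<'E'
from h import *
held("wrist")
row(*slota(2,.0,.0,.043,-.0005,.015),"deep")
E
```

```text
wrist x -0.06 694 z -0.0066 y [-0.0173  0.0172]
wrist x -0.04 1589 z -0.0064 y [-0.0177  0.0176]
wrist x -0.02 1727 z -0.0061 y [-0.0176  0.0176]
wrist x 0.0 1977 z -0.0058 y [-0.0175  0.0176]
wrist x 0.02 1749 z -0.0049 y [-0.0177  0.0176]
xr [-0.0585  0.0233]
deep [0.0002, -0.0008, 0.0029] [0.11, -0.03, 0.15]
```

Call:
drive_tool([
  [[255,-0.0015,0,0,0,0,0],[255,-0.003,0,0,0,0,0],[255,-0.003,0,0,0,0,0],[100,-0.003,0,0,0,0,0],[100,-0.003,0,0,0,0,0],[100,-0.003,0,0,0,0,0]],
])

```text
clock: 13.95
tcp_pos: [0.593, 0.2077, 0.0971]
orientation: [-0.277, 0.627, 0.682, 0.255]
wrist_force: [0.8, -0.0, 0.1]
finger_gap: 0.0516
grip_force: 0.0
```

```bash
python3 - <<'E'
from h import *
held("wrist");inslot()
E
```

```text
wrist x -0.06 630 z -0.007 y [-0.0176  0.0177]
wrist x -0.04 1570 z -0.0074 y [-0.0176  0.0175]
wrist x -0.02 1791 z -0.0076 y [-0.0175  0.0176]
wrist x 0.0 1980 z -0.0079 y [-0.0177  0.0178]
wrist x 0.02 1810 z -0.0075 y [-0.0176  0.0176]
xr [-0.058   0.0237]
slot 2 82 top a [0.1298 0.1303] y [-0.0676 -0.0167] nrm 0.0064
```

Seated at 130 mm. I retract and look at the bench again.

Call:
drive_tool([
  [[100,0,0,-0.03,0,0,0],[100,0,0,-0.08,0,0,0],[60,0,0,-0.14,0,-10,0],[0,-0.03,0,-0.2,0,-20,0],[0,-0.06,0,-0.25,0,-30,0],[0,-0.06,0,-0.25,0,-40,0],[0,-0.06,0,-0.25,0,-44,0]],
])

```text
clock: 14.92
tcp_pos: [0.6118, -0.0086, 0.2364]
orientation: [0.002, 0.677, 0.736, 0.001]
wrist_force: [-0.4, -0.2, 0.2]
finger_gap: 0.0852
grip_force: 0.0
```

```bash
python3 - <<'E'
from h import *
p,d,c=inslot()
for o in plates(p,d,c):
    if o[3]<.15 and o[3]>.03: print(*o)
p,d=read_camera("wrist");c=calibration("wrist");print("wrist")
for o in plates(p,d,c):
    if o[3]<.15 and o[3]>.03: print(*o)
row(*pick(.6022,-.1335,-87.3,.095),"hoverC")
E
```

```text
slot 2 288 top a [0.1283 0.13  ] y [-0.0612 -0.0182] nrm 0.007
slot 4 80 top a [0.129  0.1298] y [0.0891 0.1169] nrm 0.0073
[422. 177.] 0.4128 0.3055 0.123 0.031 9.5
[318. 275.] 0.6036 -0.1322 0.13 0.047 -87.1
[373. 278.] 0.6713 -0.0231 0.052 0.042 54.7
[155. 294.] 0.4827 -0.4883 0.055 0.043 -88.1
[455. 327.] 0.8619 0.0614 0.055 0.041 37.2
[474. 352.] 0.9299 0.0606 0.054 0.039 34.6
wrist
[310. 248.] 0.6017 -0.1323 0.131 0.045 -86.9
[479. 259.] 0.8658 -0.1248 0.13 0.083 85.5
[ 68. 356.] 0.1989 -0.3723 0.039 0.025 52.3
[162. 374.] 0.3595 -0.403 0.048 0.026 65.4
hoverC [-0.0825, -0.0184, 0.1403] [0.13, -0.16, 2.26]
```

Call:
drive_tool([
  [[30,-0.05,-0.018,0.02,0,0,2.5],[30,-0.083,-0.0185,0.06,0,0,2.5],[30,-0.083,-0.0185,0.11,0,0,2.5],[30,-0.083,-0.0185,0.15,0,0,2.5],[30,-0.083,-0.0185,0.15,0,0,2.5],[30,-0.083,-0.0185,0.15,0,0,2.5]],
])

```text
clock: 15.78
tcp_pos: [0.6008, -0.0932, 0.0859]
orientation: [-0.0, 0.693, 0.721, 0.002]
wrist_force: [0.7, 0.7, 0.7]
finger_gap: 0.0754
grip_force: 0.0
```

```bash
python3 - <<'E'
from h import *
p,d=read_camera("wrist");c=calibration("wrist")
for o in plates(p,d,c):
    if o[3]<.15 and o[3]>.1: print(*o)
row(*pick(.6020,-.133,-87.1,.004),"C")
E
```

```text
[323. 242.] 0.6029 -0.1348 0.133 0.045 -87.1
C [0.0031, -0.0018, 0.0827] [0.23, -0.13, -0.6]
```

Call:
drive_tool([
  [[30,0.0025,-0.001,0.04,0,0,-0.5],[30,0.0025,-0.001,0.065,0,0,-0.5],[30,0.0025,-0.001,0.082,0,0,-0.5],[30,0.0025,-0.001,0.082,0,0,-0.5],[255,0.0025,-0.001,0.082,0,0,-0.5],[255,0.0025,-0.001,0.082,0,0,-0.5],[255,0.0025,-0.001,0.082,0,0,-0.5],[255,0.0025,-0.001,0.082,0,0,-0.5],[255,0.0025,-0.001,0.06,0,0,-0.5],[255,0.0025,-0.001,0.02,0,0,-0.5],[255,0.0025,-0.001,-0.05,0,0,-0.5],[255,0.0025,-0.001,-0.07,0,0,-0.5]],
], newtons=120)

```text
clock: 17.32
tcp_pos: [0.6004, -0.0909, 0.1591]
orientation: [0.002, 0.69, 0.724, 0.003]
wrist_force: [0.7, -0.0, -3.6]
finger_gap: 0.0393
grip_force: 121.9
```

```bash
python3 - <<'E'
from h import *
held("wrist");held("scene")
row(*slota(1,.08,.08,.043,-.0015,.02),"pre1")
row(*slota(3,.08,.08,.043,-.0015,.02),"pre3")
E
```

```text
wrist x -0.06 901 z -0.0033 y [-0.0175  0.0175]
wrist x -0.04 1489 z -0.0038 y [-0.0175  0.0175]
wrist x -0.02 1548 z -0.0045 y [-0.0177  0.0175]
wrist x 0.0 1613 z -0.0052 y [-0.0177  0.0176]
wrist x 0.02 1560 z -0.005 y [-0.0177  0.0174]
xr [-0.0625  0.0217]
scene x -0.1 74 z -0.0041 y [-0.0141  0.0152]
scene x -0.08 68 z -0.0045 y [-0.0143  0.0154]
scene x -0.06 85 z -0.0045 y [-0.0151  0.0142]
scene x -0.04 87 z -0.005 y [-0.0138  0.0146]
scene x -0.02 82 z -0.0054 y [-0.0148  0.0144]
scene x 0.0 28 z -0.0054 y [-0.0154  0.0085]
xr [-0.1046  0.002 ]
pre1 [0.306, 0.083, -0.0508] [1.21, 43.83, -1.65]
pre3 [0.3009, -0.0689, -0.0521] [1.21, 43.83, -1.65]
```

Call:
drive_tool([
  [[255,0,0,-0.06,0,0,0],[255,0.05,0.01,-0.09,0,7,0],[255,0.1,0.025,-0.09,0.4,16,0],[255,0.15,0.04,-0.09,0.8,26,-0.8],[255,0.2,0.055,-0.08,1.2,36,-1.6],[255,0.26,0.07,-0.06,1.2,43.8,-1.6],[255,0.306,0.083,-0.051,1.2,43.8,-1.6],[255,0.306,0.083,-0.051,1.2,43.8,-1.6],[255,0.306,0.083,-0.051,1.2,43.8,-1.6]],
])

```text
clock: 18.55
tcp_pos: [0.6658, 0.2191, 0.2048]
orientation: [-0.278, 0.629, 0.681, 0.25]
wrist_force: [-0.1, 0.5, -3.1]
finger_gap: 0.0392
grip_force: 122.8
```

```bash
python3 - <<'E'
from h import *
held("wrist");held("scene")
row(*slota(1,.062,.003,.043,-.0005,.015),"mouth")
row(*slota(1,.04,.003,.043,-.0005,.015),"in")
E
```

```text
wrist x -0.06 821 z -0.0043 y [-0.0174  0.0172]
wrist x -0.04 1506 z -0.0046 y [-0.0176  0.0174]
wrist x -0.02 1701 z -0.0051 y [-0.0176  0.0176]
wrist x 0.0 1915 z -0.0055 y [-0.0176  0.0175]
wrist x 0.02 1654 z -0.005 y [-0.0176  0.0177]
xr [-0.0612  0.0222]
scene x -0.1 63 z -0.0023 y [-0.0146  0.0147]
scene x -0.08 71 z -0.0031 y [-0.0142  0.016 ]
scene x -0.06 104 z -0.003 y [-0.0156  0.0141]
scene x -0.04 111 z -0.0036 y [-0.0149  0.015 ]
scene x -0.02 98 z -0.0038 y [-0.0149  0.015 ]
xr [-0.101  -0.0136]
mouth [-0.013, 0.0025, 0.073] [-0.27, 0.21, -0.4]
in [-0.035, 0.0026, 0.0734] [-0.27, 0.21, -0.4]
```

Call:
drive_tool([
  [[255,-0.005,0.001,0.03,0,0.2,0],[255,-0.01,0.0025,0.055,-0.3,0.2,-0.4],[255,-0.013,0.0025,0.073,-0.3,0.2,-0.4],[255,-0.013,0.0025,0.073,-0.3,0.2,-0.4],[255,-0.025,0.0025,0.073,-0.3,0.2,-0.4],[255,-0.035,0.0025,0.073,-0.3,0.2,-0.4],[255,-0.035,0.0025,0.073,-0.3,0.2,-0.4]],
])

```text
clock: 19.52
tcp_pos: [0.6667, 0.243, 0.129]
orientation: [-0.276, 0.628, 0.681, 0.255]
wrist_force: [-0.7, 0.6, -3.3]
finger_gap: 0.0392
grip_force: 123.0
```

```bash
python3 - <<'E'
from h import *
held("scene")
row(*slota(1,.0,.0015,.043,-.0005,.015),"deep")
E
```

```text
scene x -0.12 67 z -0.0154 y [-0.0135  0.0156]
scene x -0.1 64 z -0.0154 y [-0.0152  0.0112]
scene x -0.08 69 z -0.0041 y [-0.0154  0.0141]
scene x -0.06 82 z -0.004 y [-0.0147  0.0138]
scene x -0.04 97 z -0.004 y [-0.0158  0.0155]
scene x -0.02 67 z -0.0039 y [-0.0147  0.0144]
xr [-0.125  -0.0156]
deep [-0.0401, -0.0002, 0.0026] [0.06, -0.03, -0.03]
```

Call:
drive_tool([
  [[255,-0.015,0,0.0005,0,0,0],[255,-0.03,0,0.001,0,0,0],[255,-0.036,0,0.0015,0,0,0],[255,-0.039,0,0.002,0,0,0],[255,-0.042,0,0.002,0,0,0],[255,-0.043,0,0.002,0,0,0],[255,-0.043,0,0.002,0,0,0]],
])

```text
clock: 20.45
tcp_pos: [0.67, 0.2151, 0.1]
orientation: [-0.276, 0.627, 0.682, 0.256]
wrist_force: [-0.7, -3.0, 5.2]
finger_gap: 0.0392
grip_force: 124.6
```

```bash
python3 - <<'E'
from h import *
held("wrist")
row(*slota(1,.0,.0,.043,-.0005,.015),"deep")
E
```

```text
wrist x -0.06 708 z -0.0062 y [-0.0177  0.0173]
wrist x -0.04 1562 z -0.006 y [-0.0176  0.0175]
wrist x -0.02 1753 z -0.0058 y [-0.0177  0.0177]
wrist x 0.0 1990 z -0.0056 y [-0.0176  0.0177]
wrist x 0.02 1650 z -0.0045 y [-0.0176  0.0176]
xr [-0.0588  0.0222]
deep [0.001, -0.0011, 0.0029] [0.16, -0.07, 0.14]
```

Same as last time: I push a little further, release, and check.

Call:
drive_tool([
  [[255,-0.0015,0,0,0,0,0],[255,-0.003,0,0,0,0,0],[255,-0.003,0,0,0,0,0],[100,-0.003,0,0,0,0,0],[100,-0.003,0,0,0,0,0],[100,-0.003,0,0,0,0,0]],
])

```text
clock: 21.25
tcp_pos: [0.669, 0.2131, 0.0958]
orientation: [-0.277, 0.627, 0.682, 0.255]
wrist_force: [-0.4, 0.1, -0.2]
finger_gap: 0.0519
grip_force: 0.0
```

Call:
drive_tool([
  [[100,0,0,-0.03,0,0,0],[100,0,0,-0.08,0,0,0],[100,0,0,-0.14,0,-10,0],[100,0,0,-0.2,0,-15,0],[100,0,0,-0.22,0,-15,0]],
])

```text
clock: 21.88
tcp_pos: [0.6833, 0.059, 0.2591]
orientation: [-0.181, 0.655, 0.713, 0.173]
wrist_force: [0.3, -0.5, 0.5]
finger_gap: 0.0525
grip_force: 0.0
```

```bash
python3 - <<'E'
from h import *
p,d,c=inslot();P,M,s=now();print(P,s["joint_pos"].round(2))
cv2.imwrite("pics/s3.png",p[:,:,::-1])
L=(cloud(d,c)-[q[0],q[1],0])@RR
m=(d>0)&(L[...,2]>.22)&(L[...,2]<.32)&(L[...,0]>.04)&(L[...,0]<.13)&(abs(L[...,1])<.16)
for y in np.arange(-.15,.16,.06):
    k=m&(abs(L[...,1]-y)<.03)
    if k.sum()>5:print(y,np.median(L[k],0).round(4))
E
```

```text
slot 1 322 top a [0.1285 0.1302] y [-0.1377 -0.094 ] nrm 0.0064
slot 2 290 top a [0.1283 0.13  ] y [-0.0612 -0.017 ] nrm 0.0071
slot 4 49 top a [0.0985 0.0998] y [0.0913 0.134 ] nrm 0.0079
[0.68339189 0.05751618 0.25881365] [-0.24  0.63  0.51  1.62  0.48  1.21]
-0.15 [ 0.0717 -0.1408  0.2823]
-0.09 [ 0.0712 -0.0912  0.2831]
-0.03 [ 0.0711 -0.0298  0.2828]
0.03 [0.0702 0.0302 0.2829]
0.09 [0.0704 0.0883 0.2827]
0.15 [0.07   0.1393 0.2826]
```

View pics/s3.png

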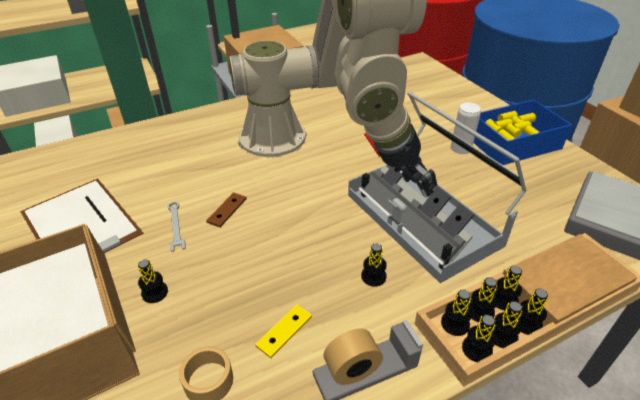

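All plates are off the bench: slots 1 and 2 read 130 mm, slot 4 was verified earlier, and the pins stand at (150,280) and (375,265). Next is the hold-down, with its bar at rack (0.071, 0.283), about 1.51 rad. The plan is to grip the bar lightly from above at y = -80 mm and follow the arc.

```bash
cat >> h.py <<'E'
def bar(th,y=-.08,dz=0.,dx=0.):
    a=np.radians(188.37)-th;X=np.array([.11+.1718*np.cos(a)+dx,y,.11+.1718*np.sin(a)+dz])
    M=np.stack([[0,1,0],[1,0,0],[0,0,-1]],1).astype(float);return RR@X+[q[0],q[1],0],RR@M
E
python3 - <<'E'
from h import *
print(bar(1.515))
row(*bar(1.515,dz=.08),"hover")
E
```

```text
(array([0.63021333, 0.27107717, 0.27831096]), array([[-0.99658066, -0.08262556,  0.        ],
       [-0.08262556,  0.99658066,  0.        ],
       [ 0.        ,  0.        , -1.        ]]))
hover [0.2383, -0.0349, 0.018] [23.1, -22.36, -87.87]
```

Call:
drive_tool([
  [[150,0.05,0,-0.07,2.3,-2.2,-8.8],[150,0.06,0,-0.09,4.6,-4.5,-17.6],[150,0.06,0,-0.09,6.9,-6.7,-26.4],[150,0.06,0,-0.09,9.2,-9,-35],[150,0.07,0,-0.09,11.5,-11.2,-44],[150,0.09,-0.01,-0.08,14,-13.4,-53],[150,0.12,-0.02,-0.06,16,-15.7,-61.5],[150,0.15,-0.03,-0.04,18.5,-18,-70],[150,0.18,-0.035,-0.02,21,-20,-79],[150,0.22,-0.035,0,23.1,-22.4,-87.9],[150,0.238,-0.035,0.018,23.1,-22.4,-87.9],[150,0.238,-0.035,0.018,23.1,-22.4,-87.9]],
], newtons=20)

```text
clock: 23.42
tcp_pos: [0.6279, 0.2752, 0.3521]
orientation: [-0.005, -0.043, 0.999, 0.001]
wrist_force: [0.3, 0.4, 0.3]
finger_gap: 0.0352
grip_force: 0.0
```

```bash
python3 - <<'E'
from h import *
print(now()[2]["joint_pos"].round(2))
row(*bar(1.515,dz=.08),"hover")
row(*bar(1.515,dz=-.012),"grip")
p,d=read_camera("wrist");cv2.imwrite("pics/w4.png",cv2.resize(p,(480,300))[:,:,::-1])
c=calibration("wrist");L=(cloud(d,c)-[q[0],q[1],0])@RR
m=(d>0)&(L[...,2]>.27)&(L[...,2]<.3)&(abs(L[...,1])<.15)&(abs(L[...,0]-.07)<.03)
m&=(abs(L[...,1]+.08)<.02)|(L[...,1]>-.04)
print(m.sum(),[np.percentile(L[m][:,i],[2,50,98]).round(4) for i in (0,2)])
p,d,c=inslot()
E
```

```text
[0.29 0.6  0.79 1.77 0.   0.21]
hover [-0.0018, -0.0042, -0.0062] [0.13, -0.56, 0.23]
grip [-0.0027, -0.0044, 0.0858] [0.13, -0.56, 0.23]
2832 [array([0.0655, 0.0704, 0.0749]), array([0.28  , 0.2834, 0.2853])]
slot 1 325 top a [0.1286 0.1303] y [-0.1375 -0.0942] nrm 0.0064
slot 2 286 top a [0.1283 0.13  ] y [-0.0615 -0.018 ] nrm 0.0067
slot 4 224 top a [0.1272 0.1295] y [0.0905 0.1343] nrm 0.0075
```

View pics/w4.png

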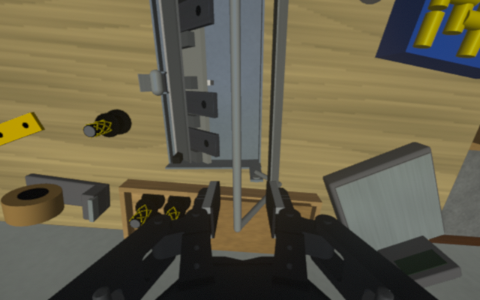

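The wrist view shows the bar at column 237 between the fingers (215 to 275), with the three plates in the rack at (195,10), (203,105) and (203,140). Bar angle refined to about 1.487 rad; I lower and grip lightly.

```bash
python3 - <<'E'
from h import *
row(*bar(1.487,dz=-.012),"grip")
p0,M=bar(1.487);
for t in(1.3,1.1,.9,.7,.5,.35,.25):print(t,(M.T@(bar(t)[0]-p0)).round(4))
E
```

```text
grip [-0.0019, -0.0065, 0.0877] [0.1, -0.5, 0.07]
1.3 [-0.     -0.0304  0.0102]
1.1 [-0.     -0.0602  0.0271]
0.9 [-0.     -0.0861  0.0497]
0.7 [ 0.     -0.107   0.0769]
0.5 [-0.     -0.122   0.1077]
0.35 [-0.     -0.1291  0.1325]
0.25 [-0.     -0.1317  0.1495]
```

Call:
drive_tool([
  [[150,-0.002,-0.0065,0.03,0,-0.4,0],[150,-0.002,-0.0065,0.06,0,-0.4,0],[150,-0.002,-0.0065,0.086,0,-0.4,0],[150,-0.002,-0.0065,0.086,0,-0.4,0],[230,-0.002,-0.0065,0.086,0,-0.4,0],[255,-0.002,-0.0065,0.086,0,-0.4,0],[255,-0.002,-0.0065,0.086,0,-0.4,0],[255,-0.002,-0.0065,0.086,0,-0.4,0]],
], newtons=20)

```text
clock: 24.52
tcp_pos: [0.6317, 0.2668, 0.2698]
orientation: [0.002, -0.042, 0.999, 0.001]
wrist_force: [1.5, -2.6, 5.5]
finger_gap: 0.0085
grip_force: 22.3
```

Call:
drive_tool([
  [[255,0,-0.015,0.004,0,0,0],[255,0,-0.0304,0.0102,0,0,0],[255,0,-0.045,0.018,0,0,0],[255,0,-0.0602,0.0271,0,0,0],[255,0,-0.073,0.038,0,0,0],[255,0,-0.0861,0.0497,0,0,0],[255,0,-0.0861,0.0497,0,0,0]],
])

```text
clock: 25.4
tcp_pos: [0.6394, 0.1797, 0.2185]
orientation: [0.001, -0.042, 0.999, 0.0]
wrist_force: [3.4, -4.5, 1.6]
finger_gap: 0.0088
grip_force: 23.3
```

```bash
python3 - <<'E'
from h import *
for t in(.9,.7,.5,.35,.28):row(*bar(t,dz=-.011),str(t))
E
```

```text
0.9 [0.0016, 0.001, 0.0019] [0.04, 0.16, 0.04]
0.7 [0.0017, -0.0199, 0.0291] [0.04, 0.16, 0.04]
0.5 [0.0018, -0.035, 0.0599] [0.04, 0.16, 0.04]
0.35 [0.0019, -0.0421, 0.0846] [0.04, 0.16, 0.04]
0.28 [0.0019, -0.0441, 0.0965] [0.04, 0.16, 0.04]
```

Call:
drive_tool([
  [[255,0,-0.011,0.014,0,0,0],[255,0,-0.0205,0.028,0,0,0],[255,0,-0.029,0.043,0,0,0],[255,0,-0.0355,0.059,0,0,0],[255,0,-0.0395,0.071,0,0,0],[255,0,-0.0425,0.083,0,0,0],[255,0,-0.0445,0.095,0,0,0],[255,0,-0.0445,0.095,0,0,0]],
])

```text
clock: 26.4
tcp_pos: [0.6435, 0.1339, 0.1227]
orientation: [0.001, -0.041, 0.999, -0.002]
wrist_force: [5.1, -11.7, -1.3]
finger_gap: 0.0096
grip_force: 24.6
```

Call:
drive_tool([
  [[180,0,0,0,0,0,0],[180,0,0,0,0,0,0],[180,0,0,-0.03,0,0,0],[180,0,0,-0.05,0,0,0],[255,0,0,-0.05,0,0,0],[255,0,0,-0.05,0,0,0],[255,0,0,-0.05,0,0,0]],
])

```text
clock: 27.28
tcp_pos: [0.6411, 0.1374, 0.1718]
orientation: [-0.001, -0.043, 0.999, 0.001]
wrist_force: [0.5, -0.1, 0.3]
finger_gap: 0.0
grip_force: 0.0
```

```bash
python3 - <<'E'
from h import *
p,d,c=inslot();cv2.imwrite("pics/s5.png",cv2.resize(p[90:300,320:560],None,fx=2.5,fy=2.5)[:,:,::-1])
L=(cloud(d,c)-[q[0],q[1],0])@RR
for y in(-.14,-.03,.03,.1,.14):
    m=(d>0)&(abs(L[...,1]-y)<.02)&(L[...,2]>.115)&(L[...,2]<.16)&(L[...,0]>-.09)&(L[...,0]<-.03)
    if m.sum()>5:print(y,m.sum(),np.percentile(L[m][:,0],[5,50,95]).round(4),np.percentile(L[m][:,2],[5,50,95]).round(4))
for t in(.28,.12,.08,.04,0):row(*bar(t,dz=.005),str(t))
E
```

```text
slot 1 310 top a [0.1287 0.1303] y [-0.1373 -0.0941] nrm 0.0061
slot 2 225 top a [0.1284 0.13  ] y [-0.0617 -0.0211] nrm 0.0068
slot 4 221 top a [0.1272 0.1292] y [0.0904 0.1336] nrm 0.0073
-0.14 72 [-0.0658 -0.0633 -0.0583] [0.1369 0.1415 0.1443]
-0.03 59 [-0.0672 -0.0639 -0.0584] [0.137  0.1412 0.144 ]
0.03 53 [-0.0674 -0.064  -0.0598] [0.136  0.1416 0.1446]
0.1 48 [-0.0678 -0.0645 -0.0596] [0.1381 0.1416 0.1448]
0.14 45 [-0.0677 -0.0652 -0.0611] [0.1366 0.1414 0.1445]
0.28 [-0.0002, -0.0017, 0.034] [0.15, -0.09, 0.16]
0.12 [-0.0002, -0.0033, 0.0614] [0.15, -0.09, 0.16]
0.08 [-0.0002, -0.003, 0.0683] [0.15, -0.09, 0.16]
0.04 [-0.0003, -0.0024, 0.0751] [0.15, -0.09, 0.16]
0 [-0.0003, -0.0015, 0.082] [0.15, -0.09, 0.16]
```

View pics/s5.png

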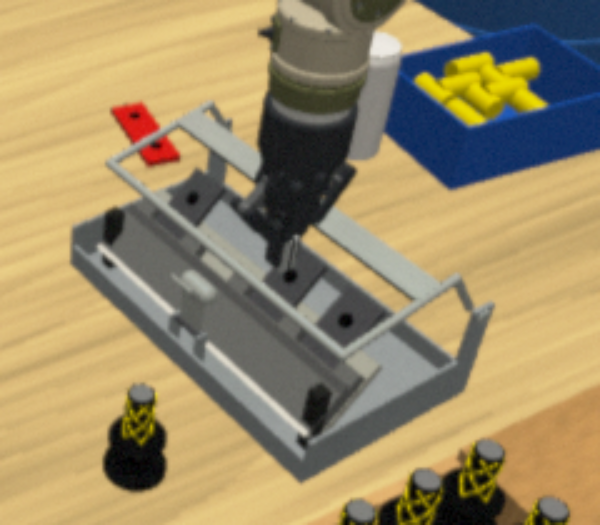

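The bar is parked at about 0.29 rad, its front run visible from (110,160) to (345,350), with the closed fingers above it. I now press it down in stages.

Call:
drive_tool([
  [[255,0,-0.004,0.02,0,0,0],[255,0,-0.004,0.03,0,0,0],[255,0,-0.005,0.04,0,0,0],[255,0,-0.005,0.05,0,0,0],[255,0,-0.005,0.058,0,0,0],[255,0,-0.005,0.062,0,0,0],[255,0,-0.005,0.062,0,0,0]],
])

```text
clock: 28.2
tcp_pos: [0.6422, 0.1325, 0.111]
orientation: [0.0, -0.043, 0.999, 0.001]
wrist_force: [-0.6, 0.5, 0.3]
finger_gap: 0.0005
grip_force: 0.0
```

Call:
drive_tool([
  [[255,0,0,0.003,0,0,0],[255,0,0,0.005,0,0,0],[255,0,0,0.005,0,0,0]],
])

```text
clock: 28.58
tcp_pos: [0.6429, 0.1326, 0.1081]
orientation: [0.001, -0.043, 0.999, 0.001]
wrist_force: [-2.7, -0.4, 7.6]
finger_gap: 0.0001
grip_force: 3.9
```

```bash
cat >> h.py <<'E'
def barz():
    p,d=read_camera("scene");c=calibration("scene")
    L=(cloud(d,c)-[q[0],q[1],0])@RR
    for y in(-.14,.05,.1):
        m=(d>0)&(abs(L[...,1]-y)<.02)&(L[...,2]>.076)&(L[...,2]<.2)&(L[...,0]>-.085)&(L[...,0]<-.05)
        if m.sum()>5:print(y,m.sum(),np.percentile(L[m][:,0],[5,50,95]).round(4),np.percentile(L[m][:,2],[5,50,95]).round(4))
    return p
E
python3 - <<'E'
from h import *
barz()
E
```

```text
-0.14 100 [-0.0689 -0.0649 -0.0572] [0.0794 0.1061 0.1105]
0.05 51 [-0.069  -0.0664 -0.0597] [0.1037 0.1078 0.1109]
0.1 46 [-0.0699 -0.0665 -0.062 ] [0.1036 0.1082 0.1109]
```

Call:
drive_tool([
  [[255,0,0,0.002,0,0,0],[255,0,0,0.004,0,0,0],[255,0,0,0.004,0,0,0]],
])

```text
clock: 29.0
tcp_pos: [0.643, 0.1326, 0.1062]
orientation: [0.002, -0.043, 0.999, 0.001]
wrist_force: [-6.6, -0.6, 18.5]
finger_gap: -0.0002
grip_force: 8.8
```

Call:
drive_tool([
  [[255,0,0,0.002,0,0,0],[255,0,0,0.004,0,0,0],[255,0,0,0.004,0,0,0]],
])

```text
clock: 29.38
tcp_pos: [0.6429, 0.1328, 0.1014]
orientation: [0.002, -0.043, 0.999, 0.002]
wrist_force: [-4.7, -0.3, 13.9]
finger_gap: -0.0001
grip_force: 7.0
```

Call:
drive_tool([
  [[255,0,0,0.002,0,0,0],[255,0,0,0.0035,0,0,0],[255,0,0,0.0035,0,0,0]],
])

```text
clock: 29.75
tcp_pos: [0.6428, 0.1331, 0.0959]
orientation: [0.001, -0.043, 0.999, 0.002]
wrist_force: [-1.1, 2.8, 4.8]
finger_gap: -0.0001
grip_force: 2.0
```

```bash
python3 - <<'E'
from h import *
barz()
E
```

```text
-0.14 92 [-0.0686 -0.0645 -0.0593] [0.0795 0.0947 0.0988]
0.05 50 [-0.0686 -0.0647 -0.0608] [0.0926 0.0959 0.0988]
0.1 45 [-0.0686 -0.0655 -0.0604] [0.0907 0.096  0.0998]
```

Call:
drive_tool([
  [[255,0,0,0.002,0,0,0],[255,0,0,0.003,0,0,0],[255,0,0,0.003,0,0,0]],
])

```text
clock: 30.18
tcp_pos: [0.642, 0.1321, 0.0909]
orientation: [-0.0, -0.042, 0.999, 0.001]
wrist_force: [0.2, -0.5, -1.2]
finger_gap: -0.0001
grip_force: 0.0
```

```bash
python3 - <<'E'
from h import *
barz()
E
```

```text
-0.14 85 [-0.0679 -0.064  -0.0587] [0.0794 0.0901 0.0937]
0.05 49 [-0.0676 -0.0649 -0.0595] [0.0854 0.0904 0.094 ]
0.1 43 [-0.0675 -0.0646 -0.0604] [0.0858 0.0911 0.094 ]
```

The catch has drawn the bar down and contact force is zero. I stop pushing, lift clear and verify.

Call:
drive_tool([
  [[255,0,0,-0.03,0,0,0],[255,0,0,-0.08,0,0,0],[255,0,0,-0.14,0,0,0],[255,0,0,-0.2,0,0,0],[255,0,0,-0.2,0,0,0],[255,0,0,-0.2,0,0,0],[255,0,0,-0.2,0,0,0]],
])

```text
clock: 31.1
tcp_pos: [0.6415, 0.1318, 0.2894]
orientation: [-0.002, -0.043, 0.999, 0.001]
wrist_force: [-0.5, 0.2, -1.0]
finger_gap: -0.0001
grip_force: 0.0
```

```bash
python3 - <<'E'
from h import *
p=barz();inslot();cv2.imwrite("pics/s6.png",cv2.resize(p[90:300,320:560],None,fx=2.5,fy=2.5)[:,:,::-1])
E
```

```text
-0.14 84 [-0.0685 -0.0641 -0.0587] [0.0795 0.0901 0.0931]
0.05 47 [-0.0677 -0.0647 -0.0589] [0.0851 0.0903 0.0926]
0.1 47 [-0.0686 -0.0653 -0.0604] [0.0858 0.0914 0.094 ]
slot 1 303 top a [0.1259 0.1275] y [-0.1378 -0.0944] nrm 0.0063
slot 2 266 top a [0.1258 0.1272] y [-0.0611 -0.0183] nrm 0.0066
slot 4 213 top a [0.1247 0.1265] y [0.0844 0.1297] nrm 0.0077
```

View pics/s6.png

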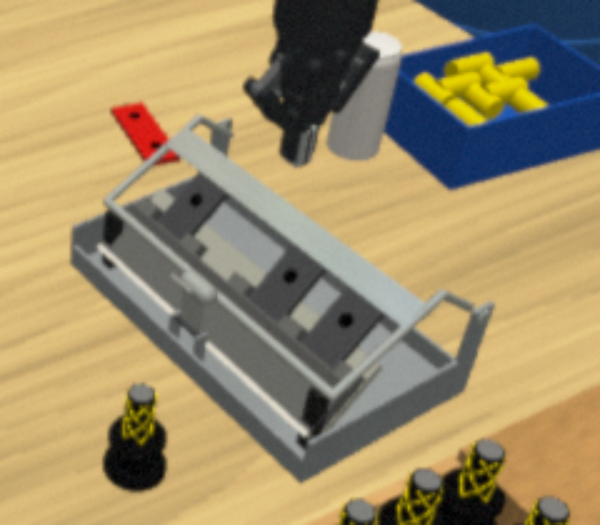

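The front bar lies on the rests under the catch head at (200,290), the strip covers the three plates, and the pin is upright at (135,440).

```bash
python3 -c "
from workcell import *
print(hand_in())"
```

```text
the job is handed in; nothing more can be done
None
```

I loaded all three black plates fully home in slots 1, 2 and 4, clicked the hold-down under its catch with about 18 N on the bar at most, left both pins standing, and handed the job in at about 31 s.

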